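# Pin the length stop at its middle hole

### The job

Pull the T-handled ball-lock pin out of the plywood rack and lock the length stop with it at the middle hole of its sliding bar: the pin goes down through the boss on the receiver and through the bar until its shoulder sits flush on the boss. Slide the bar by its stop plate to bring the hole into line, and do not force the pin. Then let go, and leave the other things on the bench as they are.

Things in the scene. Friction and masses are not known exactly. Their poses are not given: they have to be found in the camera images.
- pin: T-handled ball-lock pin, plain steel, 0.08 to 0.13 kg. Origin: centre of the shoulder's underside; z up along the shank, x along the T bar. Shank below the shoulder 12 mm in diameter, 52.3 mm long. Shoulder disc 22 mm across, 6 mm thick; stem above it 12 mm thick. At the start it stands in one of the rack's two holes, shoulder on the rack.
- pin_handle (a point): middle of the pin's T bar, 28 mm above the shoulder's underside; the bar is 14 mm thick, 50 mm long along the pin's x (top 35 mm above the shoulder's underside)
- pin_tip (a point): centre of the pin's lower end, 52.3 mm below the shoulder's underside; the last 1.8 mm taper to 9.4 mm across
- pin_balls (a point): on the pin's axis, 28.3 mm below the shoulder's underside, level with two spring balls that stand 2.5 mm out of the shank at +y and -y. In the rack the pin lifts freely about 1.3 mm, then the balls hold it with about 13 N. They need up to 12 N to enter a hole from above and drag with about 2 N inside a bore, so a pin let go with its balls in a bore stays put.
- rack: plywood pin rack, fixed, 64 x 156 mm, its top 60 mm above the bench, top board 24 mm thick. Origin on the bench under its centre, y along its length. Two vertical 13 mm through holes at y = +48 and -48 mm: the T-handled pin stands in one, a pin with a round knob in the other.
- receiver: grey steel receiver of the length stop, screwed to the bench: inverted channel 60 mm wide (108 mm over the feet), from y = -110 to +28 mm, top 54 mm high. Origin on the bench under the boss's bore; y runs along the sliding bar towards the stop plate, z up.
- boss (a point): centre of the mouth of the pin boss, 64 mm above the bench: a steel pad 34 x 34 mm with a vertical 13 mm bore, 16 mm deep through pad and channel top, that ends on the bar.
- bore_foot (a point): top of the bar on the bore's axis, 16.5 mm below the boss top. A pin let go in the bore with no bar hole below stands with its tip here, shoulder about 36 mm above the boss, leaning up to 0.1 rad. When a bar hole comes below, it drops about 4.5 mm until its balls meet the boss's edge, and stops the bar from sliding on. From there it is pushed home.
- bar_exit (a point): where the sliding bar leaves the channel. Bar: flat steel 40 x 8 mm, top 47.5 mm above the bench, with three 13 mm through holes 60 mm apart, nothing under them. It slides along the receiver's y against about 3 N of friction and stays where it is left.
- stop (a point): middle of the upright stop plate on the bar's +y end, 60 mm above the bench; plate 70 mm wide (receiver x), 8 mm thick (y), from 12 to 80 mm high. Push it from either side to slide the bar. At the middle hole this point is 150 mm from the boss axis along +y, give or take 14 mm (clamped in a slot, unknown); 60 mm more or less at the other holes. At the start the bar is 14 to 46 mm too far out.
- knob_pin: bystander: pin with a round aluminium knob 28 mm across in the rack's other hole; origin at its shoulder's underside, knob top 34 mm above that
- offcut: bystander: timber offcut 110 x 60 x 38 mm lying on the bench; origin at the centre of its underside
- jar: bystander: closed glass jar 72 mm across, 95 mm high; origin at the centre of its underside

How it is judged:
By the outcome, as a careful person would: the job done as asked, in the order asked, and still so for the second after the job is handed in, with the robot touching nothing.
It also fails if it takes over 61 s, if anything falls off the work surface, if the arm or the gripper's body presses on something with over 40 N, if the wrist force passes 120 N, or if a joint passes its speed limit or range.

### The arm

A 6-joint arm with a two-finger parallel gripper is mounted at the origin on the work surface. World frame = base frame: x ahead of the robot, y to its left, z up, the work surface at z = 0. Lengths are in m, angles in degrees, forces in N, time in s.
With the tool pointing down it reaches from about 0.375 to 0.75 m from the base axis. Payload 9 kg.
Tool frame: the origin (TCP) lies midway between the tips of the shut fingers; the grasp point (between the pads) lies 19 mm behind it; z points along the fingers, y is the line along which they close (so a half turn about z gives the same grasp; the last joint's range is limited). The gripper opens to 85 mm and grips with 20 to 120 N. Pads are 22 mm wide; open, the fingers measure 114 mm over their backs; the gripper's body (76 mm by 85 mm) begins 54 mm behind the grasp point. The pads swing forward as they close: fully open they stand 13 mm farther back than shut.
Start: joints at [-87.244, 5.964, 5.575, 89.605, 0, 77.527], TCP at [0.158, -0.579, 0.231] pointing down, gripper open.
Joint ranges: [-171.21, 171.21], [-48.23, 106.86], [-62.78, 66.21], [-105.2, 120.99], [-86.42, 89.51], [-180, 180]. Speed limits (degrees/s): [127.2, 127.2, 147.25, 180, 180, 180].

### API

Orientations are given as a 3x3 rotation matrix whose columns are the frame's x, y, z axes.
In Python, from plant import r gives the robot as it stands.
- The arm moves only by the tool drive_tool, never from a script. Its argument "plan" is a list of rows, each a list of 2 entries, a list of its own where there are three numbers: the shift along the tool's x, y, z in mm, then the turn, a rotation vector about the tool's x, y, z in rad. A call has 1 to 8 rows; each row is the pose to reach, as a shift and turn from the pose commanded when the call began, along the tool's axes at that moment; what a row does not reach only later rows make up. A row lasts 1/8 s, in which the tool goes at most 62.5 mm and 10.7 degrees, less where a joint would pass 70% of its speed; a pose out of reach is approached as far as the arm can. A call with a gripper value outside its range is refused whole. "hand" is the finger opening in mm, from 0 to 85.4, set as the call begins (left out, the last holds). The fingers move at their own pace and stop on an object; "squeeze" is the grip in N (left out, the last holds). Time passes only in rows, so rows that repeat a pose let the fingers close. It gives the time, the measured TCP pose, the force, the opening and the grip force at its end, in the units of the state.
- r.state(): the state, without advancing time (a new reading comes with each control period).
- r.snapshot(name): name is "scene" or "top" or "wrist"; returns the picture (384x512x3 uint8, red, green, blue); there is no depth.
- r.calibration(name): a dict with "fovy" (degrees; the focal length in pixels is half the picture's height over the tangent of half this angle, whatever the lens; pixels are square), "cx", "cy" (the principal point, pixels), "dist_coeffs" ([k1, k2, p1, p2, k3] as OpenCV has them; the pictures are not rectified), "R" (3x3) and "t" (3): a world point X has camera coordinates R X + t; the wrist camera has in their place "tool_from_camera" (4x4, takes a point from camera to tool coordinates, whose origin is the TCP and whose axes are the flange's). Camera axes: x right, y down, z forward; pixel columns grow to the right and rows downward; lengths in m; the calibration is good to about 2 mm. A picture is of the moment at which its call begins: read the wrist's pose just before it. calibration takes no time and is no camera call.
- r.job_done(): hands the job in; it is judged then, once.
The state is a dict: "time_s": time; "joint_pos": joint angles; "dq": joint speeds; "joint_efforts": joint torques, N m; "position": TCP position; "tcp_rot": TCP orientation; "ft_force": force on the tool from outside, world axes, zero at the start; "torque": the same for the moment, N m; "grip_width": opening from 0.0 (shut) to 1.0 (fully open); "finger_force": force on a finger pad.
Only numpy, scipy, OpenCV 4.12 (cv2) and the standard library are available. Lean on these libraries where they do the work, as an engineer would, in place of code of your own. Each camera call takes 0.05 s, during which the arm holds its last target. There are 200 camera calls.

## Working session

There is one attempt and no reset: what is moved stays moved. The work goes in short steps, Python scripts to look and compute and a tool call to move; the robot and the scene stay as the last step left them, time stands still between calls to the robot, and variables do not carry over. Pictures are saved under pics/ and viewed, at most 10 in all, crops included, and the job is handed in when it is done.

Besides the shell and the picture viewer there is one more tool, called after "Call:" as name(argument=value, ...), one argument or row to a line, values as JSON. drive_tool: Moves the arm, as the interface text tells. Its arguments: {"type":"object","properties":{"plan":{"type":"array","items":{"type":"array"}},"hand":{"type":"number"},"squeeze":{"type":"number"}},"required":["plan"]}

```bash
mkdir -p pics; ls
cat > h.py <<'E'
import numpy as np, cv2
from plant import r
def cam(name,st=None):
    c=r.calibration(name); f=192/np.tan(np.radians(c["fovy"])/2)
    K=np.array([[f,0,c["cx"]],[0,f,c["cy"]],[0,0,1.]]); d=np.array(c["dist_coeffs"],float)
    if name=="wrist":
        st=st or r.state(); T=np.eye(4);T[:3,:3]=st["tcp_rot"];T[:3,3]=st["position"]
        M=np.linalg.inv(T@np.array(c["tool_from_camera"])); R,t=M[:3,:3],M[:3,3]
    else: R,t=np.array(c["R"]),np.array(c["t"])
    return K,d,R,t
def ray(C,px):
    K,d,R,t=C; n=cv2.undistortPoints(np.array([[px]],float),K,d)[0,0]
    return -R.T@t, R.T@np.array([n[0],n[1],1.])
def onz(C,px,z):
    o,v=ray(C,px); return o+v*(z-o[2])/v[2]
def proj(C,P):
    K,d,R,t=C; return cv2.projectPoints(np.atleast_2d(np.array(P,float)),cv2.Rodrigues(R)[0],t,K,d)[0][:,0]
def snap(name,fn):
    C=cam(name); im=r.snapshot(name); cv2.imwrite("pics/"+fn,im[:,:,::-1]); return C,im
def tool(w): # world vector -> tool mm
    return np.array(r.state()["tcp_rot"]).T@np.array(w)*1000
E
python3 - <<'E'
from h import *
for n in("scene","top"):
    C,_=snap(n,n+"1.png"); print(n,(-C[2].T@C[3]).round(3),C[0][0,0])
s=r.state(); print(s["time_s"],s["position"],np.round(s["tcp_rot"],3),r.calibration("wrist")["tool_from_camera"])
a=cv2.imread("pics/top1.png");cv2.imwrite("pics/top1b.png",cv2.resize(a,(800,600),interpolation=cv2.INTER_CUBIC))
E
```

```text
pics
scene [ 1.123 -0.122  1.017] 382.990369374851
top [0.169 0.027 1.495] 431.8890783202226
0.1 [ 0.15760201 -0.57861236  0.23059082] [[ 0.965  0.263 -0.   ]
 [ 0.263 -0.965  0.001]
 [ 0.    -0.001 -1.   ]] [[-3.28070342e-05 -9.62479680e-01 -2.71353764e-01  6.86692770e-02]
 [ 9.99999947e-01  5.59464335e-05 -3.19340836e-04  1.47027908e-03]
 [ 3.22540341e-04 -2.71353760e-01  9.62479627e-01 -1.42635252e-01]
 [ 0.00000000e+00  0.00000000e+00  0.00000000e+00  1.00000000e+00]]
```

View pics/top1b.png

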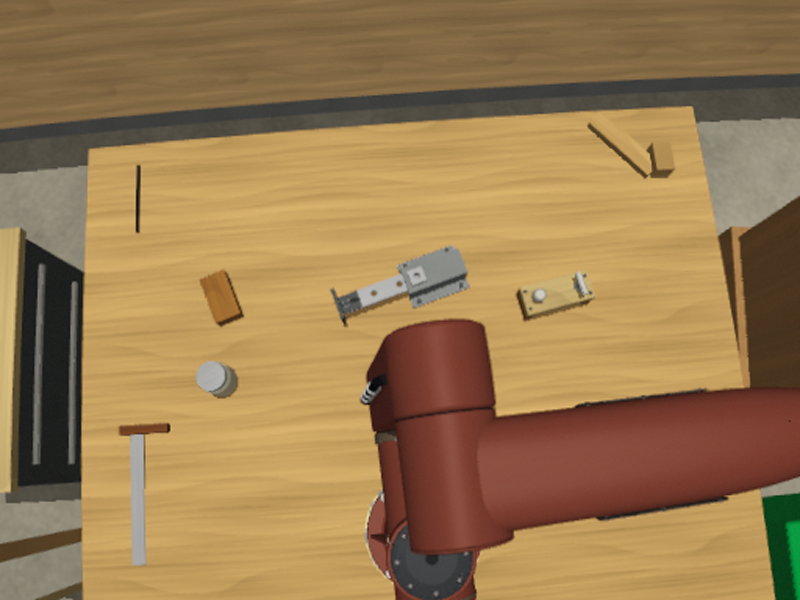

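View pics/scene1.png

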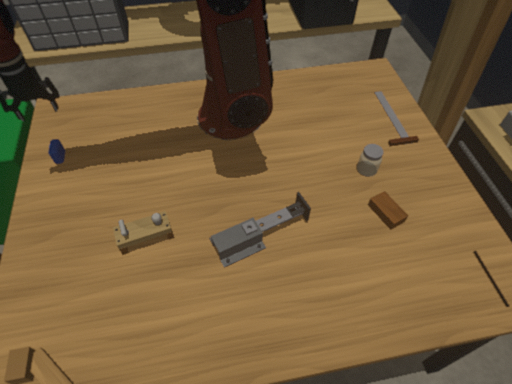

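The top view (upscaled 1.5625x) shows the boss at about (417,274), bar holes at (401,284) and (374,293), the stop plate at about (340,305), the T pin at (583,286) and the knob at (539,295). The jar and offcut are well off to the left. The scene view agrees.

```bash
cat > tri.py <<'E'
from h import *
T=cam("top");S=cam("scene");k=.64
def tri(a,b):
    A=[];B=[]
    o1,v1=ray(T,a);o2,v2=ray(S,b);M=np.c_[v1,-v2];s=np.linalg.lstsq(M,o2-o1,rcond=None)[0]
    return (o1+v1*s[0]+o2+v2*s[1])/2
p={n:(onz(T,np.array(a)*k,z)).round(4) for n,a,z in [("boss",(417,274),.064),("hole2",(401,284),.0475),("hole1",(374,293),.0475),("plate",(338,291),.08),("plate2",(345,322),.08),("pin",(583,286),.095),("pinA",(580,274),.095),("pinB",(586,297),.095),("knob",(539,295),.094)]}
for n in p: print(n,p[n], "scene", onz(S,(250,227),.064).round(4) if n=="boss" else "")
print("pin sc",onz(S,(122.5,227),.088), "knob sc",onz(S,(157,218),.094))
E
python3 tri.py
```

```text
boss [ 0.5504 -0.0267  0.064 ] scene [ 0.5493 -0.0199  0.064 ]
hole2 [0.5347 0.0098 0.0475] scene 
hole1 [0.5189 0.0707 0.0475] scene 
plate [0.5214 0.147  0.08  ] scene 
plate2 [0.4522 0.1358 0.08  ] scene 
pin [ 0.4886 -0.3798  0.095 ] scene 
pinA [ 0.5156 -0.3768  0.095 ] scene 
pinB [ 0.464  -0.3831  0.095 ] scene 
knob [ 0.4763 -0.2824  0.094 ] scene 
pin sc [ 0.49457156 -0.37561932  0.088     ] knob sc [ 0.48692283 -0.27794443  0.094     ]
```

Run:
```python
import cv2,numpy as np
a=cv2.imread("pics/top1.png")
c=lambda x0,x1,y0,y1,s:cv2.resize(a[y0:y1,x0:x1],None,fx=s,fy=s,interpolation=cv2.INTER_CUBIC)
A=c(205,305,150,210,8)
cv2.imwrite("pics/top1c.png",np.vstack([A[:,:],])[:480])
s=cv2.imread("pics/scene1.png")
```

Call:
drive_tool(
  plan=[
    [[60, -17, 0], [0, 0, 0.05]],
    [[120, -34, 0], [0, 0, 0.1]],
    [[175, -50, 0], [0, 0, 0.14]],
    [[230, -65, 0], [0, 0, 0.14]],
    [[285, -81, 0], [0, 0, 0.14]],
    [[340, -97, 0], [0, 0, 0.14]],
    [[372, -105, 0], [0, 0, 0.14]],
    [[372, -105, 0], [0, 0, 0.14]],
  ],
  hand=85,
)

```text
time_s: 1.1
position: [0.4905, -0.3782, 0.2306]
tcp_rot: [[0.992, 0.129, -0.0], [0.129, -0.992, 0.001], [-0.0, -0.001, -1.0]]
ft_force: [-0.2, -0.4, -0.4]
grip_width: 0.996
finger_force: 0.0
```

Run:
```python
from h import *
s=r.state(); print(s["time_s"],s["position"],np.round(s["tcp_rot"],3),np.abs(s["dq"]).max())
C,im=snap("wrist","w1.png"); np.save("w1.npy",np.array([0]))
print(proj(C,[[.4886,-.3798,.095],[.4763,-.2824,.094]]))
```

```text
1.1 [ 0.4905038  -0.37821627  0.23064211] [[ 0.992  0.129 -0.   ]
 [ 0.129 -0.992  0.001]
 [-0.    -0.001 -1.   ]] 3.003823251828709
[[255.72822531 180.53479705]
 [158.47143918 179.95494221]]
```

View pics/w1.png

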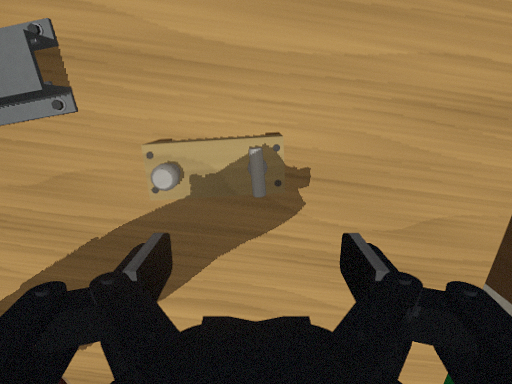

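The wrist view shows the T bar from (255,150) to (258,196), nearly in line with tool x, with its lit +x end face at the top. The knob is at (165,177).

Run:
```python
from h import *
C=cam("wrist");im=cv2.imread("pics/w1.png")
cv2.imwrite("pics/w1c.png",cv2.resize(im[125:215,130:320],None,fx=4,fy=4,interpolation=cv2.INTER_CUBIC))
for p in [(255,154),(258,196),(257,176)]: print(onz(C,p,.095))
print(onz(C,(165,176),.094))
```

```text
[ 0.51392563 -0.37667505  0.095     ]
[ 0.47161483 -0.38516143  0.095     ]
[ 0.49224564 -0.38145887  0.095     ]
[ 0.48024307 -0.2897615   0.094     ]
```

View pics/w1c.png

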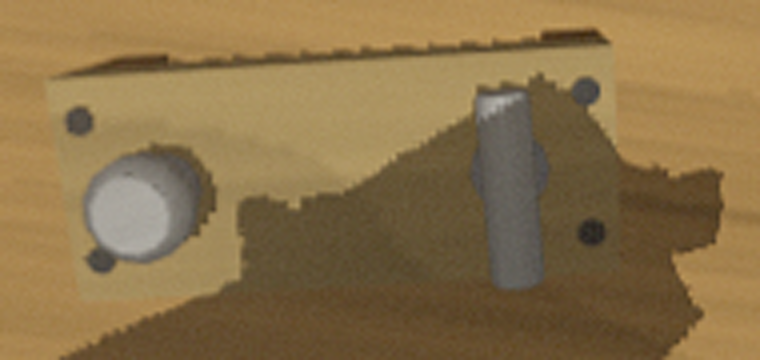

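Run:
```python
from h import *
C=cam("wrist");R=np.array(r.state()["tcp_rot"]);p=r.state()["position"]
a,b=onz(C,(255,148),.090),onz(C,(259.2,197),.092);m=(a+b)/2
print(a,b,np.linalg.norm(a-b),m,R.T@(a-b),1000*R.T@(m-p))
sh=onz(C,(130+509/4,125+170/4),.066);print(sh,1000*R.T@(sh-p))
```

```text
[ 0.51906513 -0.3760029   0.09      ] [ 0.46977022 -0.38667125  0.092     ] 0.05047575158478369 [ 0.49441767 -0.38133707  0.091     ] [ 0.05025358 -0.00430197  0.0019679 ] [  4.79351634   2.87617419 139.69506004]
[ 0.49490308 -0.38149649  0.066     ] [  5.27211672   3.11334099 164.69457464]
```

Call:
drive_tool(
  plan=[
    [[5, 3, 40], [0, 0, -0.085]],
    [[5, 3, 90], [0, 0, -0.085]],
    [[5, 3, 130], [0, 0, -0.085]],
    [[5, 3, 156], [0, 0, -0.085]],
    [[5, 3, 156], [0, 0, -0.085]],
  ],
)

```text
time_s: 1.78
position: [0.4921, -0.3817, 0.0729]
tcp_rot: [[0.978, 0.208, -0.003], [0.208, -0.978, 0.003], [-0.002, -0.004, -1.0]]
ft_force: [-0.9, -0.1, 0.7]
grip_width: 0.997
finger_force: 0.0
```

Call:
drive_tool(
  plan=[
    [[0, 0, 0], [0, 0, 0]],
    [[0, 0, 0], [0, 0, 0]],
    [[0, 0, 0], [0, 0, 0]],
    [[0, 0, 0], [0, 0, 0]],
    [[0, 0, 0], [0, 0, 0]],
    [[0, 0, 0], [0, 0, 0]],
    [[0, 0, 0], [0, 0, 0]],
    [[0, 0, 0], [0, 0, 0]],
  ],
  hand=0,
  squeeze=60,
)

```text
time_s: 2.78
position: [0.4945, -0.3819, 0.0761]
tcp_rot: [[0.978, 0.21, 0.0], [0.21, -0.978, 0.0], [0.0, -0.0, -1.0]]
ft_force: [-1.4, 4.1, 5.9]
grip_width: 0.14
finger_force: 58.5
```

Call:
drive_tool(
  plan=[
    [[0, 0, -3], [0, 0, 0]],
    [[0, 0, -6], [0, 0, 0]],
    [[0, 0, -10], [0, 0, 0]],
    [[0, 0, -20], [0, 0, 0]],
    [[0, 0, -40], [0, 0, 0]],
    [[0, 0, -65], [0, 0, 0]],
    [[0, 0, -90], [0, 0, 0]],
    [[0, 0, -90], [0, 0, 0]],
  ],
  squeeze=80,
)

```text
time_s: 3.78
position: [0.4957, -0.3839, 0.1701]
tcp_rot: [[0.978, 0.209, 0.004], [0.209, -0.978, -0.005], [0.003, 0.006, -1.0]]
ft_force: [0.0, 0.1, -1.5]
grip_width: 0.132
finger_force: 79.7
```

Run:
```python
from h import *
s=r.state(); print(s["time_s"],s["position"],s["ft_force"],np.round(s["tcp_rot"],3))
C,im=snap("wrist","w2.png"); snap("scene","s2.png"); 
R=np.array(s["tcp_rot"])
# hover 100 mm short of boss seen: vector to boss
b=np.array([.550,-.0235,.064]);print(R.T@(b-s["position"])*1000)
```

```text
3.775 [ 0.49565948 -0.38392638  0.17009241] [ 0.04421565  0.05350653 -1.51641786] [[ 0.978  0.209  0.004]
 [ 0.209 -0.978 -0.005]
 [ 0.003  0.006 -1.   ]]
[ 128.22127315 -341.7245748   104.39965438]
```

View pics/w2.png

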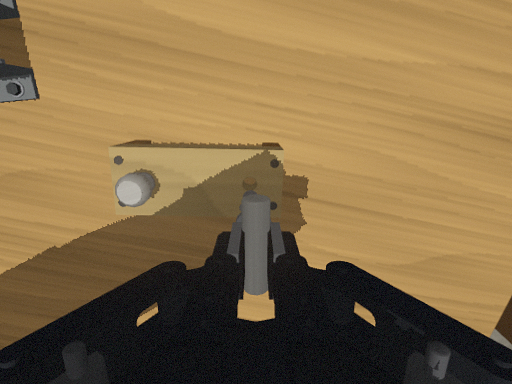

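The pin is held and clear of the rack, with the T bar upright between the pads from (256,198) to (256,293). The empty hole is at (250,184).

Call:
drive_tool(
  plan=[
    [[20, -54, 0], [0, 0, 0]],
    [[40, -108, 0], [0, 0, 0]],
    [[60, -162, 0], [0, 0, 0]],
    [[80, -216, 0], [0, 0, 0]],
    [[100, -270, 0], [0, 0, 0]],
    [[118, -315, 0], [0, 0, 0]],
    [[128, -342, 0], [0, 0, 0]],
    [[128, -342, 0], [0, 0, 0]],
  ],
)

```text
time_s: 4.88
position: [0.5474, -0.019, 0.1643]
tcp_rot: [[0.977, 0.212, -0.001], [0.212, -0.977, 0.001], [-0.001, -0.001, -1.0]]
ft_force: [0.4, -0.9, -1.3]
grip_width: 0.131
finger_force: 79.6
```

Run:
```python
from h import *
s=r.state(); print(s["time_s"],s["position"],s["ft_force"],np.round(s["tcp_rot"],3),s["joint_pos"])
C,im=snap("wrist","w3.png")
R=np.array(s["tcp_rot"]);p=np.array(s["position"])
for h in(10,12,14,16): print(h,[proj(C,p+R@np.array([x,0,-h-z])/1000).round(1).tolist() for x,z in((25,7),(-25,7),(0,-28-52.3),(0,-28))])
cv2.imwrite("pics/w3c.png",cv2.resize(im[90:310,130:400,::-1],None,fx=2.7,fy=2.7,interpolation=cv2.INTER_CUBIC))
```

```text
4.875 [ 0.54739929 -0.01902977  0.16429331] [ 0.37947434 -0.85548599 -1.3085014 ] [[ 0.977  0.212 -0.001]
 [ 0.212 -0.977  0.001]
 [-0.001 -0.001 -1.   ]] [-1.56824912e+01 -3.20700486e+00 -1.06899994e+01  8.26077358e+01
  8.32640426e-03  1.52068155e+02]
10 [[[252.6, 205.0]], [[252.9, 297.2]], [[253.9, 198.5]], [[253.3, 225.0]]]
12 [[[252.5, 206.5]], [[252.9, 299.7]], [[253.9, 199.3]], [[253.3, 226.4]]]
14 [[[252.5, 208.0]], [[252.8, 302.2]], [[253.8, 200.1]], [[253.3, 227.7]]]
16 [[[252.5, 209.5]], [[252.8, 304.9]], [[253.8, 200.9]], [[253.2, 229.1]]]
```

View pics/w3c.png

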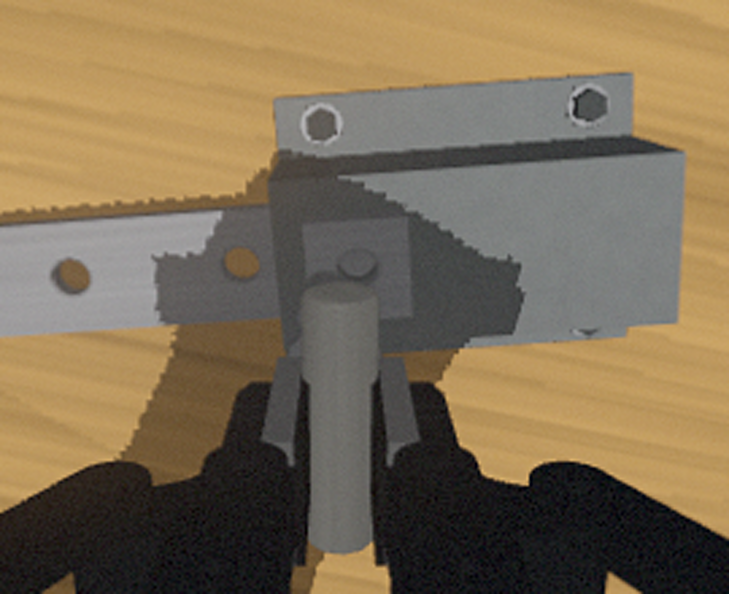

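The bore mouth is at full-image (262,187). The T bar runs from (256,195) to (257,294), about 3.5 px right of where the model puts it, so I will align using image differences. Bar holes are visible at crop (242,263) and (72,276).

```bash
cat > al.py <<'E'
from h import *
from scipy.optimize import least_squares
s=r.state();C=cam("wrist",s);R=np.array(s["tcp_rot"]);p=np.array(s["position"])
f=lambda q:[proj(C,p+R@np.array([x+q[0],q[1],-q[2]-z])/1000)[0] for x,z in((25,-7),(-25,7),(25,7))]
obs=np.array([(256,195),(256.7,294),(256,201)])
q=least_squares(lambda q:(np.array(f(q))-obs).ravel(),[0,0,12]).x;print(q,np.array(f(q)))
c=lambda a,b:(130+a/2.7,90+b/2.7)
bo=onz(C,c(356,262),.064);t=R.T@(bo-p)*1000;print("bore tool",t,"move",t[:2]-q[:2])
h2,h1=onz(C,c(242,263),.0475),onz(C,c(72,276),.0475);print(bo,h2,h1,np.linalg.norm((bo-h2)[:2]),np.linalg.norm(h1-h2),(h1-h2)/np.linalg.norm(h1-h2))
E
python3 al.py
```

```text
[0.76781556 1.70301932 8.35414129] [[256.21048258 193.65112446]
 [256.20417352 293.87086986]
 [256.25759149 202.34209968]]
bore tool [  0.9097037    6.85041137 100.39449857] move [0.14188815 5.14739206]
[ 0.54965652 -0.02682315  0.064     ] [0.53645559 0.01066284 0.0475    ] [0.5191426  0.06833878 0.0475    ] 0.03974247546521755 0.060218383771036686 [-0.28750343  0.95777961  0.        ]
```

Call:
drive_tool(
  plan=[
    [[0, 5, 10], [0, 0, 0]],
    [[0, 5, 20], [0, 0, 0]],
    [[0, 5, 22], [0, 0, 0]],
    [[0, 5, 22], [0, 0, 0]],
  ],
)

```text
time_s: 5.42
position: [0.5487, -0.0262, 0.1429]
tcp_rot: [[0.978, 0.209, -0.001], [0.209, -0.978, 0.0], [-0.001, -0.0, -1.0]]
ft_force: [-0.7, -0.3, -0.9]
grip_width: 0.128
finger_force: 79.6
```

Run:
```python
from h import *
s=r.state(); print(s["time_s"],s["position"],s["ft_force"],np.round(s["tcp_rot"],3))
C,im=snap("wrist","w4.png")
cv2.imwrite("pics/w4c.png",cv2.resize(im[110:300,180:340,::-1],None,fx=3.15,fy=3.15,interpolation=cv2.INTER_CUBIC))
C,im=snap("scene","s4.png")
cv2.imwrite("pics/s4c.png",cv2.resize(im[170:270,190:320,::-1],None,fx=6,fy=6,interpolation=cv2.INTER_CUBIC))
```

```text
5.425 [ 0.54872125 -0.02623233  0.14292443] [-0.65986698 -0.31581612 -0.8533582 ] [[ 0.978  0.209 -0.001]
 [ 0.209 -0.978  0.   ]
 [-0.001 -0.    -1.   ]]
```

View pics/w4c.png

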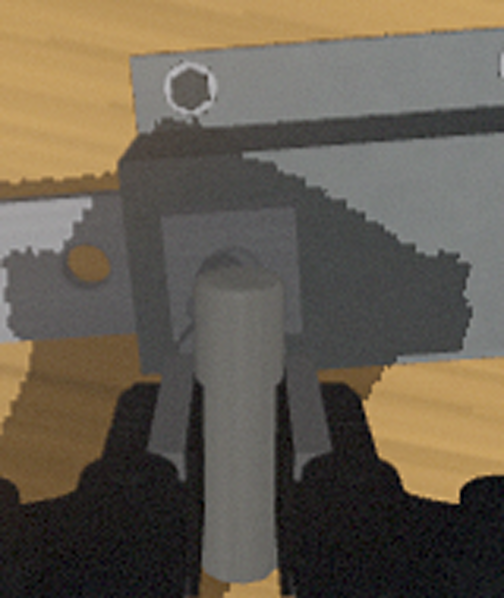

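The bar end hides most of the mouth. The pad centre is at about crop (232,273), the arc of the mouth is near (228,250), and the T bar runs from (238,268) to (238,582).

Run:
```python
from h import *
from scipy.optimize import least_squares
s=r.state();C=cam("wrist",s);R=np.array(s["tcp_rot"]);p=np.array(s["position"])
c=lambda a,b:(180+a/3.15,110+b/3.15)
f=lambda q:[proj(C,p+R@np.array([x+q[0],q[1],-q[2]-z])/1000)[0] for x,z in((25,-7),(-25,7),(25,7))]
obs=np.array([c(238,268),c(238,582),c(238,289)])
q=least_squares(lambda q:(np.array(f(q))-obs).ravel(),[0,0,12]).x;print(q)
pts=[onz(C,c(*a),.064) for a in((162,217),(296,208),(301,330))]
cen=(pts[0]+pts[2])/2;print([np.linalg.norm(pts[i]-pts[1]) for i in(0,2)])
t=R.T@(cen-p)*1000;print("pad",cen,t,"move",t[:2]-q[:2])
e=[proj(C,cen+.0065*np.array([np.cos(a),np.sin(a),0]))[0] for a in np.linspace(0,6.28,5)[:4]]
print([((u-[180,110])*3.15).round() for u in e])
tip=proj(C,p+R@np.array([q[0],q[1],-q[2]+80.3])/1000)[0];print("tip crop",(tip-[180,110])*3.15)
```

```text
[0.76586135 1.3692062  8.99788417]
[np.float64(0.03406290489962674), np.float64(0.03302445823954816)]
pad [ 0.5473451  -0.02647424  0.064     ] [-1.80749682e+00 -4.81813149e-02  7.95192300e+01] move [-2.57335817 -1.41738751]
[array([238., 251.]), array([208., 269.]), array([228., 298.]), array([257., 280.])]
tip crop [238.2120741  274.65718889]
```

View pics/s4c.png

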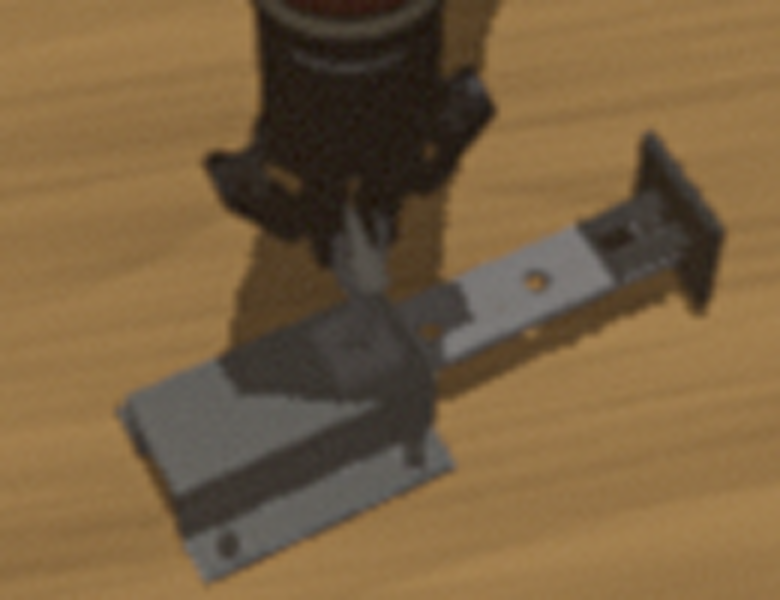

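Run:
```python
import cv2
for n,rr,cc in(("w3",(176,200),(250,276)),("w4",(184,202),(230,272))):
    g=cv2.cvtColor(cv2.GaussianBlur(cv2.imread(f"pics/{n}.png"),(3,3),0),6)
    print(n,cc[0]); 
    for y in range(*rr): print(y,*g[y,cc[0]:cc[1]])
```

```text
w3 250
176 91 91 92 91 90 91 91 92 92 92 91 91 91 92 91 92 92 91 90 91 90 91 92 92 93 93
177 92 93 93 91 92 93 93 92 93 92 93 93 93 92 92 93 93 92 91 91 92 92 93 92 92 92
178 94 94 94 93 93 93 92 93 93 92 93 93 94 93 92 92 93 92 91 92 93 92 91 91 91 91
179 94 94 94 93 93 92 91 92 93 92 92 92 92 92 92 91 91 91 90 90 92 92 91 90 90 91
180 92 92 92 93 92 92 92 92 93 92 91 90 90 91 91 91 91 91 91 90 91 92 90 90 90 91
181 91 90 91 92 91 91 92 92 92 92 89 88 88 88 89 90 91 92 92 92 92 93 91 91 91 92
182 91 92 92 92 92 91 92 91 89 88 85 84 85 85 85 86 87 89 91 92 93 92 91 91 91 92
183 93 94 93 92 92 91 90 87 85 85 83 83 84 85 85 84 84 85 87 90 91 91 90 90 90 90
184 92 92 92 93 91 89 87 85 85 85 85 85 86 87 87 86 85 83 83 86 88 89 89 89 90 89
185 91 90 91 92 89 86 85 85 86 87 86 86 86 87 87 88 87 85 84 84 86 88 89 90 90 90
186 91 91 91 91 88 84 84 86 87 87 87 88 88 88 88 89 89 88 84 82 84 87 89 90 90 89
187 92 92 92 90 85 81 84 87 89 88 87 88 89 89 89 88 89 87 82 78 81 86 90 90 90 90
188 92 92 92 90 82 77 80 87 89 89 87 88 90 89 88 88 88 84 76 73 79 86 90 91 90 91
189 89 89 90 89 82 74 75 82
[... 2522 characters left out ...]
8 89 88 88 88 89 88 88 88 88 88 88 88 90 90 90 91
197 74 73 77 85 90 90 91 91 91 91 91 88 84 83 84 85 87 88 88 88 87 87 88 88 88 88 88 89 89 89 89 89 90 91 91 91 89 89 89 89 89 90
198 73 71 76 85 91 91 91 91 91 91 90 88 86 88 90 90 91 90 90 90 89 88 88 88 88 88 88 89 89 89 89 89 90 91 91 91 91 90 89 88 89 90
199 71 70 75 86 91 91 91 92 91 90 89 87 87 90 92 93 92 91 90 91 90 90 89 88 89 89 89 89 88 88 88 88 90 90 90 90 91 93 92 89 88 90
200 71 70 75 84 90 91 92 93 92 91 89 86 88 92 95 96 95 93 92 92 93 93 92 91 90 90 90 89 89 89 90 90 90 90 92 92 92 96 97 91 88 88
201 71 71 75 83 89 91 92 92 92 92 89 87 90 94 97 98 99 99 98 96 97 97 96 95 94 94 94 93 93 94 95 95 94 94 96 97 97 100 99 93 89 88
```

Run:
```python
import cv2
for n,rr,cc in(("w3",(186,215),(232,256)),("w4",(186,222),(232,252))):
    g=cv2.cvtColor(cv2.GaussianBlur(cv2.imread(f"pics/{n}.png"),(3,3),0),6)
    print(n,cc[0]); 
    for y in range(*rr): print(y,*g[y,cc[0]:cc[1]])
```

```text
w3 232
186 77 74 75 75 73 73 73 73 74 74 77 85 91 91 90 90 91 91 91 91 91 91 88 84
187 78 74 74 74 73 72 72 73 73 74 77 84 90 92 92 91 91 92 92 92 92 90 85 81
188 78 73 73 73 73 73 73 73 73 73 77 85 90 92 92 92 92 92 92 92 92 90 82 77
189 78 73 73 72 73 73 73 73 73 72 75 84 90 91 92 91 89 88 89 89 90 89 82 74
190 78 73 72 72 73 73 72 72 72 71 74 83 89 89 87 85 82 82 82 83 84 84 81 74
191 80 74 72 73 74 73 72 72 72 72 74 82 86 84 80 76 75 75 75 76 76 78 78 75
192 80 74 74 75 74 72 72 73 73 72 75 80 82 78 73 71 71 73 74 73 72 74 75 74
193 81 74 73 75 74 73 73 73 73 72 74 77 77 74 71 70 71 73 74 74 73 74 75 75
194 84 76 73 74 74 73 74 74 72 72 73 75 74 72 70 72 74 75 77 78 78 80 81 81
195 85 77 73 74 73 72 74 74 73 72 72 72 73 74 74 77 79 81 83 83 84 85 86 87
196 85 77 72 73 73 72 73 73 73 72 72 74 77 81 83 84 85 86 87 87 87 87 87 88
197 85 76 72 73 73 72 72 72 72 72 74 80 85 88 88 87 88 88 87 88 88 88 87 88
198 86 78 73 74 72 72 71 72 71 72 78 86 90 90 89 89 90 88 87 88 88 88 88 88
199 86 78 73 73 72 72 72 72 72 75 83 90 92 92 91 90 90 90 88 89 89 89 89 89
200 87 78 72 71 73 74 73 72 7
[... 2992 characters left out ...]
73 79 86 89 89 89 88 82 80 86 92 95 99 103 106 107 108 108 108
213 70 72 79 87 90 89 86 81 75 77 85 93 96 99 103 106 107 108 109 109
214 71 72 79 88 91 88 82 75 72 78 87 94 98 100 102 105 106 107 109 109
215 70 72 78 87 90 83 76 73 76 82 88 94 98 100 102 104 106 107 108 108
216 70 71 77 87 87 78 72 76 81 85 89 95 99 101 103 105 106 107 109 109
217 71 71 76 84 84 75 74 82 86 86 89 94 99 101 103 105 107 108 109 109
218 71 70 73 78 77 76 80 86 88 86 89 95 98 100 102 104 106 107 109 109
219 70 70 71 71 73 79 85 88 87 86 90 95 98 100 102 104 106 108 109 109
220 70 70 71 70 73 81 87 87 86 86 89 94 97 100 102 104 107 108 109 109
221 70 71 71 71 75 81 84 84 84 84 89 94 98 101 103 105 106 108 109 109
```

Run:
```python
from h import *
s=r.state();C=cam("wrist",s);R=np.array(s["tcp_rot"]);p=np.array(s["position"])
print(s["time_s"],p)
T=lambda px,z:(R.T@(onz(C,px,z)-p)*1000).round(2)
print("tip",T((250.7,197),.0726),"mouth",T((254,196),.064),"pad",T((253.5,196.8),.064))
```

```text
5.525 [ 0.54909507 -0.02612734  0.14351977]
tip [ 1.05 -2.48 70.92] mouth [-8.300e-01  5.000e-02  7.952e+01] pad [-1.51 -0.36 79.52]
```

Call:
drive_tool(
  plan=[
    [[-2.1, -0.7, 0], [-0.045, 0, 0]],
    [[-2.1, -0.7, 3], [-0.045, 0, 0]],
    [[-2.1, -0.7, 6], [-0.045, 0, 0]],
    [[-2.1, -0.7, 9], [-0.045, 0, 0]],
    [[-2.1, -0.7, 12], [-0.045, 0, 0]],
    [[-2.1, -0.7, 12], [-0.045, 0, 0]],
  ],
)

```text
time_s: 6.28
position: [0.5466, -0.0259, 0.131]
tcp_rot: [[0.978, 0.209, 0.009], [0.209, -0.977, -0.044], [-0.001, 0.045, -0.999]]
ft_force: [-0.7, -0.5, -1.3]
grip_width: 0.132
finger_force: 79.8
```

Run:
```python
from h import *
s=r.state(); print(s["time_s"],s["position"],s["ft_force"],s["torque"],np.round(s["tcp_rot"],3))
C,im=snap("wrist","w5.png")
g=cv2.cvtColor(cv2.GaussianBlur(cv2.imread("pics/w5.png"),(3,3),0),6)
for y in range(182,206): print(y,*g[y,232:276])
```

```text
6.275 [ 0.54656676 -0.02588663  0.13098839] [-0.65730996 -0.52466308 -1.26978562] [-0.11533544  0.23262609  0.00519763] [[ 0.978  0.209  0.009]
 [ 0.209 -0.977 -0.044]
 [-0.001  0.045 -0.999]]
182 92 91 90 92 92 92 91 92 92 92 91 91 91 91 91 91 91 90 90 90 91 91 91 90 90 90 90 90 90 91 92 91 88 89 90 91 90 90 91 85 76 71 70 71
183 91 89 89 91 91 91 91 92 92 91 89 89 91 91 91 91 92 91 90 91 92 92 91 91 92 92 91 90 91 92 92 92 91 91 91 93 92 91 91 86 77 71 70 72
184 90 90 90 91 91 91 92 92 92 91 90 90 91 92 91 91 93 92 91 92 93 93 92 93 93 93 93 92 93 93 93 92 91 92 93 93 92 92 91 88 79 72 72 72
185 91 93 92 92 92 92 92 92 92 92 92 91 92 92 92 93 94 94 92 93 93 93 93 93 93 93 94 94 93 93 92 92 91 92 93 93 92 92 92 88 79 73 72 71
186 94 94 94 93 93 93 93 93 92 92 93 93 93 92 92 92 94 94 93 92 92 93 92 93 94 93 93 93 92 91 91 91 91 91 92 92 91 90 91 89 79 72 71 72
187 93 94 95 94 94 94 94 92 92 92 93 94 93 92 92 91 92 92 92 92 92 91 91 92 93 93 92 92 90 90 91 91 91 91 91 91 91 90 91 90 80 72 71 71
188 93 93 94 93 93 93 93 92 91 91 92 93 92 91 91 91 90 90 91 92 92 91 90 91 91 91 91 91 91 
[... 1754 characters left out ...]
95 94 94 95 96 94 94 95 97 99 100 101 99 94 90 90 87 77 71 71
202 90 89 90 92 92 91 91 91 89 87 90 95 98 100 102 104 104 104 104 104 105 105 105 105 104 102 101 102 103 102 100 100 102 104 103 102 100 95 91 90 87 77 70 70
203 90 90 90 91 91 91 92 91 89 87 90 95 98 100 101 104 106 107 109 109 110 111 113 113 112 110 108 107 107 107 106 104 105 105 104 103 101 96 91 90 88 79 72 71
204 91 91 91 90 90 92 93 90 86 85 90 96 99 100 101 103 106 107 109 110 110 111 113 114 114 112 110 108 108 109 108 106 105 104 103 102 100 96 90 89 88 81 75 72
205 91 91 91 90 90 91 91 86 82 84 91 96 98 100 101 103 106 107 108 109 109 109 109 111 112 110 109 109 108 109 108 106 105 104 103 101 99 95 89 88 88 82 76 72
```

Call:
drive_tool(
  plan=[
    [[0, 0, 2], [0, 0, 0]],
    [[0, 0, 4], [0, 0, 0]],
    [[0, 0, 6], [0, 0, 0]],
    [[0, 0, 6], [0, 0, 0]],
  ],
)

```text
time_s: 6.82
position: [0.5465, -0.0261, 0.1248]
tcp_rot: [[0.978, 0.209, 0.009], [0.209, -0.977, -0.044], [-0.001, 0.045, -0.999]]
ft_force: [-2.8, -1.7, -1.0]
grip_width: 0.13
finger_force: 79.6
```

Call:
drive_tool(
  plan=[
    [[0, 0, 2], [0, 0, 0]],
    [[0, 0, 4], [0, 0, 0]],
    [[0, 0, 5], [0, 0, 0]],
    [[0, 0, 5], [0, 0, 0]],
  ],
)

```text
time_s: 7.32
position: [0.5467, -0.0262, 0.12]
tcp_rot: [[0.978, 0.209, 0.009], [0.209, -0.977, -0.044], [-0.0, 0.045, -0.999]]
ft_force: [-1.8, -0.5, -1.8]
grip_width: 0.13
finger_force: 79.6
```

Call:
drive_tool(
  plan=[
    [[0, 0, 1], [0, 0, 0]],
    [[0, 0, 2], [0, 0, 0]],
    [[0, 0, 2], [0, 0, 0]],
    [[0, 0, 2], [0, 0, 0]],
  ],
)

```text
time_s: 7.82
position: [0.5468, -0.0262, 0.1182]
tcp_rot: [[0.978, 0.209, 0.009], [0.209, -0.977, -0.044], [-0.0, 0.045, -0.999]]
ft_force: [-2.9, -1.1, -0.4]
grip_width: 0.132
finger_force: 79.7
```

Call:
drive_tool(
  plan=[
    [[0, 0, 0], [0, 0, 0]],
    [[0, 0, 0], [0, 0, 0]],
    [[0, 0, 0], [0, 0, 0]],
    [[0, 0, 0], [0, 0, 0]],
    [[0, 0, 0], [0, 0, 0]],
    [[0, 0, 0], [0, 0, 0]],
  ],
  hand=60,
)

```text
time_s: 8.57
position: [0.5469, -0.0263, 0.1183]
tcp_rot: [[0.978, 0.209, 0.01], [0.209, -0.977, -0.044], [0.0, 0.045, -0.999]]
ft_force: [0.8, 1.2, 0.8]
grip_width: 0.702
finger_force: 0.0
```

Call:
drive_tool(
  plan=[
    [[0, -1, -20], [0, 0, 0]],
    [[0, -3, -60], [0, 0, 0]],
    [[0, -5, -100], [0.045, 0, 0]],
    [[0, -5, -115], [0.045, 0, -0.15]],
    [[0, -5, -115], [0.045, 0, -0.3]],
  ],
)

```text
time_s: 9.2
position: [0.5458, -0.0166, 0.2365]
tcp_rot: [[0.87, 0.493, -0.002], [0.493, -0.87, -0.003], [-0.004, 0.002, -1.0]]
ft_force: [0.1, -0.0, -0.8]
grip_width: 0.706
finger_force: 0.0
```

Run:
```python
from h import *
s=r.state(); R=np.array(s["tcp_rot"]);p=np.array(s["position"]);print(s["time_s"],p,np.round(R,3),s["ft_force"])
u=np.array([-.2875,.958,0]);b=np.array([.5475,-.0262,.0]);t=b+u*.25;t[2]=.2
print(t,R.T@(t-p)*1000, np.degrees(np.arctan2(R[1,0],R[0,0])))
C,im=snap("wrist","w6.png")
```

```text
9.2 [ 0.54577642 -0.01657571  0.23646597] [[ 0.87   0.493 -0.002]
 [ 0.493 -0.87  -0.003]
 [-0.004  0.002 -1.   ]] [ 0.10873377 -0.021375   -0.7539617 ]
[0.475625 0.2133   0.2     ] [  52.42123325 -234.64478974   35.88410488] 29.535956758585474
```

View pics/w6.png

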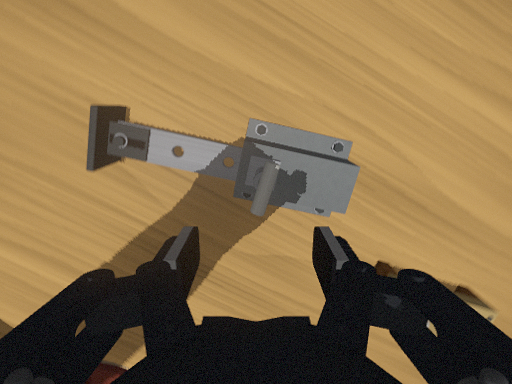

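The pin stands in the boss bore. The plate's outer top edge runs from (91,105) to (88,170), and bar holes show at (177,151) and (228,161).

Run:
```python
from h import *
s=r.state();C=cam("wrist",s); R=np.array(s["tcp_rot"]);p=np.array(s["position"])
a,b=onz(C,(91.5,105),.08),onz(C,(88,170),.08);print(a,b,np.linalg.norm(a-b),"outer mid",(a+b)/2)
h1,h2=onz(C,(177.5,151),.0475),onz(C,(228.5,161.5),.0475);u=(h1-h2)/np.linalg.norm(h1-h2);print(h1,h2,np.linalg.norm(h1-h2),u,np.degrees(np.arctan2(u[1],u[0])))
m=(a+b)/2; print("outer along u from boss", (m-np.array([.5475,-.0262,.08]))@u)
t=m+u*.045; print(t,(R.T@(t-p)*1000).round(1), np.degrees(np.arctan2(R[1,0],R[0,0])))
```

```text
[0.52451753 0.16097457 0.08      ] [0.45934606 0.13980562 0.08      ] 0.06852331406917374 outer mid [0.4919318 0.1503901 0.08     ]
[0.51701422 0.07021856 0.0475    ] [0.53566718 0.01297514 0.0475    ] 0.06020582725533182 [-0.30981985  0.95079528  0.        ] 108.04837439924603
outer along u from boss 0.18511716255702135
[0.4779899  0.19317588 0.08      ] [  46.9 -215.4  155.1] 29.94165254276876
```

Call:
drive_tool(
  plan=[
    [[6, -27, 0], [0, 0, -0.17]],
    [[12, -54, 0], [0, 0, -0.34]],
    [[18, -81, 0], [0, 0, -0.51]],
    [[24, -108, 0], [0, 0, -0.68]],
    [[30, -135, 0], [0, 0, -0.85]],
    [[36, -162, 0], [0, 0, -1.02]],
    [[42, -190, 0], [0, 0, -1.19]],
    [[47, -215, 10], [0, 0, -1.36]],
  ],
  hand=0,
)

```text
time_s: 10.25
position: [0.4807, 0.1953, 0.2246]
tcp_rot: [[-0.299, 0.954, -0.004], [0.954, 0.299, -0.002], [-0.0, -0.004, -1.0]]
ft_force: [0.3, 0.1, 0.4]
grip_width: -0.003
finger_force: 0.0
```

```bash
cat > plate.py <<'E'
from h import *
s=r.state(); R=np.array(s["tcp_rot"]);p=np.array(s["position"]);print(s["time_s"],p,np.round(R,3),s["ft_force"],s["grip_width"])
print("joints",np.round(s["joint_pos"],1),"yaw",np.degrees(np.arctan2(R[1,0],R[0,0])))
u=np.array([-.305,.9523,0]);b=np.array([.5475,-.0262,.0])
print("along",(p-b)@u*1000,"target tool",R.T@(np.array([.4779,.1932,.05])-p)*1000,"lateral",(p-b)@np.array([.9523,.305,0])*1000)
E
python3 plate.py
```

```text
10.25 [0.48069046 0.19528795 0.22459296] [[-0.299  0.954 -0.004]
 [ 0.954  0.299 -0.002]
 [-0.    -0.004 -1.   ]] [0.31764495 0.06621355 0.37039699] -0.0029839688699707006
joints [ 7.7 -8.  -8.9 89.3 -0.1 80.3] yaw 107.37368521351976
along 231.29988144090754 target tool [ -1.08589029  -2.50678974 174.60637069] lateral 3.9311035308776137
```

Call:
drive_tool(
  plan=[
    [[0, -3, 50], [0, 0, 0]],
    [[0, -3, 100], [0, 0, 0]],
    [[0, -3, 150], [0, 0, 0]],
    [[0, -3, 170], [0, 0, 0]],
    [[-10, -3, 170], [0, 0, 0]],
    [[-20, -3, 170], [0, 0, 0]],
    [[-25, -3, 170], [0, 0, 0]],
    [[-25, -3, 170], [0, 0, 0]],
  ],
)

```text
time_s: 11.25
position: [0.4849, 0.1686, 0.0539]
tcp_rot: [[-0.294, 0.956, -0.005], [0.956, 0.294, -0.002], [-0.0, -0.005, -1.0]]
ft_force: [-0.1, -0.7, 0.7]
grip_width: 0.001
finger_force: 0.0
```

```bash
python3 plate.py
```

```text
11.25 [0.48489621 0.16856058 0.05394641] [[-0.294  0.956 -0.005]
 [ 0.956  0.294 -0.002]
 [-0.    -0.005 -1.   ]] [-0.14548146 -0.68419091  0.73923718] 0.0014050550991064371
joints [  4.6  -6.2 -25.1  71.4  -0.1  77.5] yaw 107.11197747544433
along 204.56465236151232 target tool [25.60916087  0.58418549  3.93088988] lateral -0.2156129309519879
```

Call:
drive_tool(
  plan=[
    [[-4, 0, 0], [0, 0, 0]],
    [[-9, 0, 0], [0, 0, 0]],
    [[-14, 0, 0], [0, 0, 0]],
    [[-19, 0, 0], [0, 0, 0]],
    [[-24, 0, 0], [0, 0, 0]],
    [[-29, 0, 0], [0, 0, 0]],
    [[-34, 0, 0], [0, 0, 0]],
    [[-37, 0, 0], [0, 0, 0]],
  ],
)

```text
time_s: 12.25
position: [0.4949, 0.1333, 0.0528]
tcp_rot: [[-0.295, 0.955, -0.007], [0.955, 0.295, -0.002], [-0.0, -0.007, -1.0]]
ft_force: [-1.9, 3.8, 3.7]
grip_width: 0.005
finger_force: 2.0
```

```bash
python3 plate.py
python3 - <<'E'
from h import *
snap("wrist","w7.png");snap("scene","s7.png")
E
```

```text
12.25 [0.49491341 0.13331885 0.0528196 ] [[-0.295  0.955 -0.007]
 [ 0.955  0.295 -0.002]
 [-0.    -0.007 -1.   ]] [-1.94207753  3.81157856  3.71352598] 0.004996174644715537
joints [  0.5  -6.1 -25.2  71.3  -0.1  73.3] yaw 107.16982083820963
along 167.94870956123913 target tool [62.23533522  1.44198874  2.80040564] lateral -1.4249571772596545
```

Call:
drive_tool(
  plan=[
    [[-2, 0, 0], [0, 0, 0]],
    [[-4, 0, 0], [0, 0, 0]],
    [[-6, 0, 0], [0, 0, 0]],
    [[-7, 0, 0], [0, 0, 0]],
  ],
)

```text
time_s: 12.85
position: [0.497, 0.1268, 0.0528]
tcp_rot: [[-0.295, 0.955, -0.007], [0.955, 0.295, -0.002], [-0.0, -0.007, -1.0]]
ft_force: [-1.0, 3.1, -0.1]
grip_width: -0.001
finger_force: 1.6
```

Call:
drive_tool(
  plan=[
    [[-0.7, 0, 0], [0, 0, 0]],
    [[-1.4, 0, 0], [0, 0, 0]],
    [[-2, 0, 0], [0, 0, 0]],
    [[-2, 0, 0], [0, 0, 0]],
  ],
)

```text
time_s: 13.35
position: [0.4975, 0.125, 0.0528]
tcp_rot: [[-0.295, 0.955, -0.007], [0.955, 0.295, -0.002], [-0.0, -0.007, -1.0]]
ft_force: [-1.8, 1.4, -2.2]
grip_width: 0.001
finger_force: 1.1
```

Call:
drive_tool(
  plan=[
    [[-0.5, 0, 0], [0, 0, 0]],
    [[-1, 0, 0], [0, 0, 0]],
    [[-1.5, 0, 0], [0, 0, 0]],
    [[-2, 0, 0], [0, 0, 0]],
  ],
)

```text
time_s: 13.85
position: [0.4979, 0.1236, 0.0528]
tcp_rot: [[-0.296, 0.955, -0.007], [0.955, 0.296, -0.001], [0.001, -0.007, -1.0]]
ft_force: [-3.8, 6.5, -1.4]
grip_width: -0.002
finger_force: 3.6
```

Call:
drive_tool(
  plan=[
    [[-0.5, 0, 0], [0, 0, 0]],
    [[-1, 0, 0], [0, 0, 0]],
    [[-1.5, 0, 0], [0, 0, 0]],
    [[-1.5, 0, 0], [0, 0, 0]],
  ],
)

```text
time_s: 14.35
position: [0.498, 0.1234, 0.0528]
tcp_rot: [[-0.297, 0.955, -0.008], [0.955, 0.297, 0.001], [0.003, -0.007, -1.0]]
ft_force: [-3.8, 11.7, 0.0]
grip_width: -0.0
finger_force: 6.3
```

Call:
drive_tool(
  plan=[
    [[8, 0, 0], [0, 0, 0]],
    [[20, 0, 0], [0, 0, 0]],
    [[20, 0, -50], [0, 0, 0]],
    [[20, 0, -100], [0, 0, 0]],
    [[0, 0, -130], [0, 0, 0]],
    [[-50, 1, -130], [0, 0, 0]],
    [[-60, 1, -130], [0, 0, 0]],
    [[-60, 1, -130], [0, 0, 0]],
  ],
)

```text
time_s: 15.35
position: [0.5181, 0.0649, 0.1828]
tcp_rot: [[-0.294, 0.956, -0.007], [0.956, 0.294, -0.002], [-0.0, -0.007, -1.0]]
ft_force: [0.0, -0.1, 0.4]
grip_width: 0.002
finger_force: 0.0
```

```bash
python3 plate.py
python3 - <<'E'
from h import *
C,im=snap("wrist","w8.png"); cv2.imwrite("pics/w8c.png",cv2.resize(im[:,:,::-1],(800,600),interpolation=cv2.INTER_CUBIC))
E
```

```text
15.35 [0.518128   0.06490269 0.18275638] [[-0.294  0.956 -0.007]
 [ 0.956  0.294 -0.002]
 [-0.    -0.007 -1.   ]] [ 0.0129137  -0.06464383  0.42257512] 0.00237286571530613
joints [ -7.1  -7.4 -12.7  85.   -0.2  65.8] yaw 107.11132140598444
along 95.71555110575368 target tool [134.47338922   0.23794299 132.73883746] lateral -0.18463845436191462
```

View pics/w8c.png

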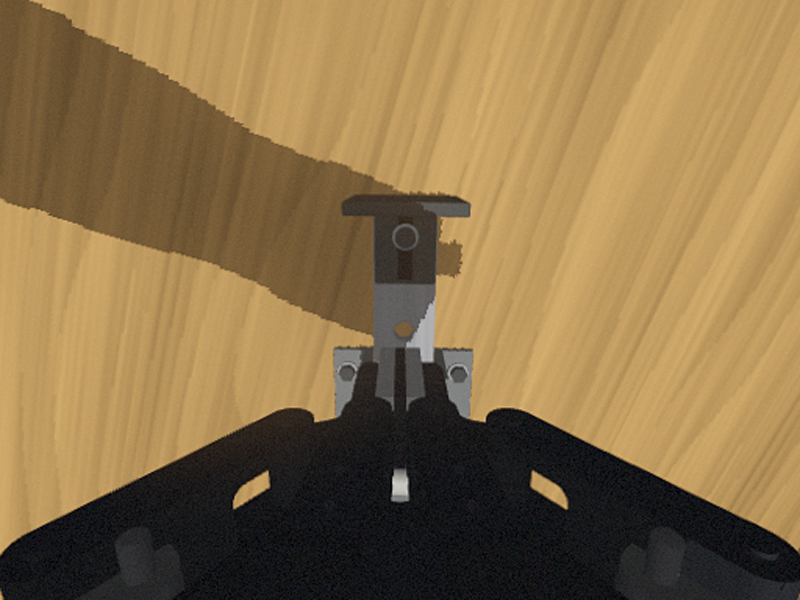

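The bar is now well in. The outer hole is at (403,330) just outside the channel, and the gripper hides the pin. Next I go above the pin.

Call:
drive_tool(
  plan=[
    [[-30, 0, 0], [0, 0, 0]],
    [[-60, 0, 0], [0, 0, 0]],
    [[-90, 0, 0], [0, 0, 0]],
    [[-96, 0, 0], [0, 0, 0]],
    [[-96, 0, 20], [0, 0, 0]],
    [[-96, 0, 35], [0, 0, 0]],
    [[-96, 0, 43], [0, 0, 0]],
    [[-96, 0, 43], [0, 0, 0]],
  ],
)

```text
time_s: 16.4
position: [0.5456, -0.0262, 0.139]
tcp_rot: [[-0.296, 0.955, -0.008], [0.955, 0.296, -0.002], [0.001, -0.008, -1.0]]
ft_force: [-0.1, -0.3, -0.1]
grip_width: 0.002
finger_force: 0.0
```

```bash
python3 plate.py
python3 - <<'E'
from h import *
s=r.state();C,im=snap("wrist","w9.png")
g=cv2.cvtColor(cv2.GaussianBlur(im[:,:,::-1].copy(),(3,3),0),6)
R=np.array(s["tcp_rot"]);p=np.array(s["position"])
for z in(.128,.133): print([proj(C,np.array([.5475,-.0262,z])+d*np.array([.978,.209,0])).round(0).tolist() for d in(-.025,0,.025)], proj(C,p).round())
for y in range(180,290,6): print(y,*g[y,200:320:4])
E
```

```text
16.4 [ 0.5456003  -0.02615416  0.13897761] [[-0.296  0.955 -0.008]
 [ 0.955  0.296 -0.002]
 [ 0.001 -0.008 -1.   ]] [-0.1012033  -0.27275791 -0.05946457] 0.0019434664563355152
joints [-16.3  -2.7 -12.8  80.3  -0.2  56.4] yaw 107.21503812889426
along 0.6230640245162978 target tool [229.4979781    0.96670838  89.14221817] lateral -1.7950975671496394
[[[216.0, 225.0]], [[259.0, 228.0]], [[302.0, 232.0]]] [[256. 236.]]
[[[215.0, 228.0]], [[259.0, 232.0]], [[303.0, 236.0]]] [[256. 236.]]
180 94 84 76 77 76 75 79 76 76 78 96 93 97 96 97 96 96 99 99 96 89 77 75 76 77 77 111 138 143 161
186 94 84 78 78 77 74 77 76 77 79 97 92 96 96 94 89 95 98 97 96 87 77 76 75 77 77 120 136 140 160
192 93 91 78 78 79 78 78 77 75 78 97 93 95 74 75 77 74 95 97 94 85 76 76 76 138 139 137 137 152 158
198 92 94 79 78 77 78 78 77 75 80 94 93 81 92 93 95 93 83 97 94 82 75 75 73 138 137 136 137 152 158
204 96 94 79 79 78 78 77 78 78 79 96 87 96 85 75 76 89 93 90 95 79 75 87 83 137 137 137 139 153 165
210 98 96 80 81 82 104 103 99 95 94 96 93 92 77 80 78 73 92 92 94 79 74 135 134 138 137 136 137 160 167
216 112 98 8
[... 656 characters left out ...]
7 151 169 169
252 158 160 139 135 136 135 88 34 35 32 64 80 78 50 28 67 78 78 45 30 29 29 136 136 137 136 135 162 172 166
258 164 157 131 135 51 64 35 32 32 32 28 29 32 58 33 77 27 27 29 25 26 26 30 125 98 99 132 163 167 171
264 136 156 134 87 86 31 32 29 31 31 29 29 27 33 32 30 26 27 26 29 28 27 30 25 84 83 131 168 111 24
270 42 61 37 32 31 30 31 29 30 28 28 27 26 27 29 27 27 22 28 26 28 26 25 26 26 26 32 64 25 25
276 33 31 31 31 28 27 29 26 28 27 26 25 23 26 28 24 23 22 26 23 22 28 26 24 25 23 22 23 24 25
282 28 29 27 26 26 26 28 24 23 28 25 23 24 24 22 26 23 23 20 23 21 23 26 19 18 23 20 21 24 27
288 29 30 25 22 22 27 26 21 24 26 24 22 21 24 28 20 24 23 22 22 23 22 23 21 27 24 17 23 24 21
```

Call:
drive_tool(
  plan=[
    [[2, 1, 3], [0, 0, 0]],
    [[2, 1, 6], [0, 0, 0]],
    [[2, 1, 8], [0, 0, 0]],
    [[2, 1, 9], [0, 0, 0]],
    [[2, 1, 9], [0, 0, 0]],
  ],
)

```text
time_s: 17.08
position: [0.5465, -0.0246, 0.1309]
tcp_rot: [[-0.295, 0.955, -0.007], [0.955, 0.295, -0.002], [-0.0, -0.007, -1.0]]
ft_force: [-0.3, 0.8, -0.7]
grip_width: 0.001
finger_force: 0.0
```

Call:
drive_tool(
  plan=[
    [[0, 0, 1], [0, 0, 0]],
    [[0, 0, 2], [0, 0, 0]],
    [[0, 0, 3], [0, 0, 0]],
    [[0, 0, 3], [0, 0, 0]],
  ],
)

```text
time_s: 17.58
position: [0.5473, -0.0248, 0.129]
tcp_rot: [[-0.295, 0.955, -0.004], [0.955, 0.295, -0.003], [-0.001, -0.005, -1.0]]
ft_force: [0.1, 1.3, 6.0]
grip_width: -0.0
finger_force: 3.2
```

Call:
drive_tool(
  plan=[
    [[0, 0, 1], [0, 0, 0]],
    [[0, 0, 2], [0, 0, 0]],
    [[0, 0, 3], [0, 0, 0]],
    [[0, 0, 4], [0, 0, 0]],
    [[0, 0, 4], [0, 0, 0]],
  ],
)

```text
time_s: 18.2
position: [0.5464, -0.0246, 0.1238]
tcp_rot: [[-0.295, 0.955, -0.007], [0.955, 0.295, -0.002], [0.0, -0.007, -1.0]]
ft_force: [0.3, 0.1, 1.9]
grip_width: 0.003
finger_force: 0.6
```

Call:
drive_tool(
  plan=[
    [[0, 0, 1], [0, 0, 0]],
    [[0, 0, 2], [0, 0, 0]],
    [[0, 0, 3], [0, 0, 0]],
    [[0, 0, 3], [0, 0, 0]],
  ],
)

```text
time_s: 18.7
position: [0.5462, -0.0246, 0.1205]
tcp_rot: [[-0.295, 0.955, -0.007], [0.955, 0.295, -0.002], [0.0, -0.007, -1.0]]
ft_force: [-0.5, -1.2, -0.0]
grip_width: 0.002
finger_force: 0.0
```

Call:
drive_tool(
  plan=[
    [[0, 0, 1.5], [0, 0, 0]],
    [[0, 0, 3], [0, 0, 0]],
    [[0, 0, 4.5], [0, 0, 0]],
    [[0, 0, 6], [0, 0, 0]],
  ],
)

```text
time_s: 19.2
position: [0.5466, -0.0247, 0.115]
tcp_rot: [[-0.295, 0.955, -0.006], [0.955, 0.295, -0.002], [-0.0, -0.007, -1.0]]
ft_force: [-0.7, 0.4, 1.4]
grip_width: -0.001
finger_force: 0.6
```

Call:
drive_tool(
  plan=[
    [[0, 0, 1.5], [0, 0, 0]],
    [[0, 0, 3], [0, 0, 0]],
    [[0, 0, 4.5], [0, 0, 0]],
    [[0, 0, 6], [0, 0, 0]],
  ],
)

```text
time_s: 19.7
position: [0.5462, -0.0246, 0.1085]
tcp_rot: [[-0.295, 0.955, -0.007], [0.955, 0.295, -0.002], [0.0, -0.007, -1.0]]
ft_force: [-0.3, 1.1, 1.0]
grip_width: -0.001
finger_force: 0.3
```

Call:
drive_tool(
  plan=[
    [[0, 0, 1.5], [0, 0, 0]],
    [[0, 0, 3], [0, 0, 0]],
    [[0, 0, 4.5], [0, 0, 0]],
    [[0, 0, 6], [0, 0, 0]],
    [[0, 0, 7], [0, 0, 0]],
    [[0, 0, 7], [0, 0, 0]],
  ],
)

```text
time_s: 20.45
position: [0.5463, -0.0247, 0.1018]
tcp_rot: [[-0.295, 0.955, -0.007], [0.955, 0.295, -0.002], [-0.0, -0.007, -1.0]]
ft_force: [0.1, -0.2, 0.0]
grip_width: 0.004
finger_force: 0.0
```

Call:
drive_tool(
  plan=[
    [[0, 0, 1], [0, 0, 0]],
    [[0, 0, 2], [0, 0, 0]],
    [[0, 0, 3], [0, 0, 0]],
    [[0, 0, 3], [0, 0, 0]],
  ],
)

```text
time_s: 20.95
position: [0.5464, -0.0247, 0.099]
tcp_rot: [[-0.295, 0.955, -0.006], [0.955, 0.295, -0.002], [-0.0, -0.007, -1.0]]
ft_force: [0.2, -0.1, -0.8]
grip_width: 0.001
finger_force: 0.4
```

Call:
drive_tool(
  plan=[
    [[0, 0, 0.7], [0, 0, 0]],
    [[0, 0, 1.4], [0, 0, 0]],
    [[0, 0, 2], [0, 0, 0]],
    [[0, 0, 2.5], [0, 0, 0]],
    [[0, 0, 2.5], [0, 0, 0]],
  ],
)

```text
time_s: 21.58
position: [0.5471, -0.0249, 0.0987]
tcp_rot: [[-0.296, 0.955, -0.004], [0.955, 0.296, -0.003], [-0.002, -0.005, -1.0]]
ft_force: [-6.3, 0.9, 15.7]
grip_width: 0.002
finger_force: 8.3
```

Call:
drive_tool(
  plan=[
    [[0, 0, 0.7], [0, 0, 0]],
    [[0, 0, 1.5], [0, 0, 0]],
    [[0, 0, 1.5], [0, 0, 0]],
  ],
)

```text
time_s: 21.95
position: [0.5474, -0.0249, 0.0986]
tcp_rot: [[-0.296, 0.955, -0.003], [0.955, 0.296, -0.003], [-0.002, -0.004, -1.0]]
ft_force: [-8.3, 3.1, 26.4]
grip_width: 0.003
finger_force: 13.1
```

Call:
drive_tool(
  plan=[
    [[0, 0, -10], [0, 0, 0]],
    [[0, 0, -50], [0, 0, 0]],
    [[0, 0, -100], [0, 0, 0]],
    [[-50, 0, -130], [0, 0, 0]],
    [[-100, 0, -140], [0, 0, 0]],
    [[-130, 0, -140], [0, 0, 0]],
    [[-130, 0, -140], [0, 0, 0]],
  ],
)

```text
time_s: 22.82
position: [0.5857, -0.1505, 0.2342]
tcp_rot: [[-0.293, 0.956, -0.007], [0.956, 0.293, -0.002], [0.0, -0.007, -1.0]]
ft_force: [-0.2, 0.7, 0.1]
grip_width: -0.002
finger_force: 0.0
```

Run:
```python
from h import *
s=r.state();print(s["time_s"],s["position"],s["ft_force"])
C,im=snap("wrist","w10.png");S,_=snap("scene","s10.png");T,_=snap("top","t10.png")
g=cv2.cvtColor(im[:,:,::-1].copy(),6)
ax=np.array([.978,.209,0])
for z in(.099,.104): print(z,[proj(C,np.array([.5475,-.0262,z])+d*ax).round(0).tolist() for d in(-.025,0,.025)])
p=proj(C,[.5475,-.0262,.099])[0].astype(int);print(p)
for y in range(p[1]-30,min(p[1]+31,384),4): print(y,*g[y,max(p[0]-48,0):p[0]+52:4])
```

```text
22.825 [ 0.58571048 -0.15051606  0.23423905] [-0.2021611   0.6964522   0.10463843]
0.099 [[[229.0, 31.0]], [[257.0, 34.0]], [[285.0, 37.0]]]
0.104 [[[228.0, 30.0]], [[257.0, 32.0]], [[286.0, 35.0]]]
[256  33]
3 139 146 151 149 148 146 152 150 159 162 164 165 168 171 169 167 161 163 160 154 161 155 156 160 156
7 131 151 147 150 148 150 153 151 159 161 166 167 167 172 170 165 160 165 157 161 157 152 158 160 156
11 134 152 150 148 148 153 152 152 160 163 163 166 168 169 171 166 160 165 152 161 157 153 159 156 155
15 141 153 148 149 149 132 133 130 131 130 135 130 132 130 130 132 129 128 131 133 157 157 161 157 150
19 148 149 151 148 149 136 133 134 130 131 132 132 132 131 131 131 128 128 132 132 155 158 161 157 144
23 152 148 146 149 151 133 130 130 149 149 148 144 145 146 143 143 142 130 129 131 153 160 157 153 148
27 153 139 134 142 141 127 175 171 166 162 159 161 159 162 168 172 173 127 133 126 141 152 149 146 156
31 152 125 130 131 134 130 193 190 190 188 188 186 184 182 185 182 180 178 172 168 127 130 131 131 157
35 153 121 133 127 130 128 172 176 179 182 186 186 187 188 188 191 192 194 195 177 131 132 132 131 157
39 154 124 131 90 161 124 140 144 148 150 152 157 159 163 162 169 169 173 172 133 142 85 88 132 162
43 152 129 89 91 95 132 86 89 103 99 98 94 107 112 123 127 135 143 149 123 95 86 82 150 159
47 153 121 147 88 135 131 86 86 100 102 113 101 80 100 98 108 106 82 133 128 184 93 91 131 157
51 154 129 131 130 130 130 134 132 166 171 179 139 176 177 178 184 182 74 133 127 133 138 128 129 152
55 152 127 132 128 130 132 134 134 170 172 177 174 181 177 178 178 177 128 130 128 135 132 131 130 150
59 149 136 131 129 127 131 132 134 167 173 176 179 178 180 180 180 178 132 130 128 130 135 134 129 154
63 149 142 130 131 129 138 133 134 138 132 134 138 135 130 135 134 134 131 132 131 132 131 130 131 153
```

```bash
python3 -c "
from plant import r
print(r.job_done())"
```

```text
the job is handed in; nothing more can be done
None
```

The T-handled pin now locks the length stop at the bar's middle hole, pushed down until it met a firm stop at the height expected for a flush shoulder. The gripper is clear and the job is handed in at about 23 s, with no verdict returned.

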